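# Rock the vial feeder's gate over and feed the waiting vials down the other lane

### The job

The next three vials waiting in the bench feeder belong in the other collecting lane: rock the seesaw gate over its pivot by pressing down its raised pad, so that it tips to the other side and stays there, and only then push the shutter post to the left, fully open, so that all three vials roll down that other lane and come to rest in it. Work with the fingertips only: do not touch, lift or carry the vials themselves, and leave the things lying round the feeder where they are.

Things in the scene. Friction and masses are not known exactly. Their poses are not given: they have to be found in the camera images.
- sorter: The vial feeder, fixed to the bench: grey base plate 100 x 384 x 8 mm; upright clear-fronted gate housing in its middle (150 mm wide, top at z 117 mm, front face at x -28 mm); above it a magazine (60 mm wide at its back plate, x -28 to 28 mm, up to z 223 mm); a lane to each side. Origin: on the bench, about mid-footprint. z up, x away from the robot (yaw within 0.25 rad), y left along the feeder.
- lane_left (a point): Middle of the floor of the left collecting lane, 144 mm left (+y) of the feeder's origin, 40 mm above the bench. The lane is 50 mm wide between walls whose tops are at z 72 mm, and reaches from 104 to 183 mm left of the origin, where a rubber-faced end stop halts the vials. A vial is collected when its centre is over 105 mm from the origin.
- lane_right (a point): The same for the right lane, 144 mm right (-y) of the feeder's origin.
- gate (a joint): Seesaw gate hinge, rad, -0.38 to +0.38, about the feeder's x axis through its point (0, 0, 85 mm). Positive: left (+y) pad up, vials roll to the right lane; negative: right pad up, vials roll left. Starts fully over on either side. A tumbler weight behind holds it at either stop: about 0.3 N on the raised pad moves it; a little past level it falls to the other stop and stays.
- pad_left (a point): Centre of the top face of the gate's left press pad: a flat grey disc 28 mm across, 6 mm thick, at the left end of the steel rocker bar in front of the window (50 mm in front of the feeder's axis, 80 mm left of the pivot). About z 125 mm when raised and 65 mm when down; halfway takes the gate past level. Nothing stands above it.
- pad_right (a point): Centre of the top face of the right press pad, the same disc at the right end of the rocker bar, 80 mm right of the pivot.
- shutter (a joint): Steel shutter blade that closes the bottom of the magazine, m: 0 closed (start), 0.032 fully open. It slides along the feeder's +y (to the left) against about 1 N of friction, has no spring and stays where it is left. Once it is open the vials drop on the gate one after another and roll to the side that is down.
- post_top (a point): Top centre of the shutter's upright finger post: steel pin 10 mm across with a grey cap 16 mm across and 10 mm high. It stands 64 mm in front of the feeder's axis (36 mm in front of the window), top at z 165 mm; the flat arm that carries it has its top face at z 121 mm. It moves with the shutter. Push its right side towards the feeder's +y.
- vial_1: Lowest of three waiting amber glass vials with white caps, lying along the feeder's x in the magazine: 22 mm across, 46 mm long, 25 g. Origin: its centre, at the start 132 mm above the bench.
- vial_2: The middle vial, the same, centre at the start at 154 mm.
- vial_3: The top vial, the same, centre at the start at 176 mm.
- xylene: Bystander: small bottle with a black cap, 37 mm across, 86 mm tall, in front of the feeder on its left. Origin: centre of its underside.
- cover_box: Bystander: small white and teal carton, 34 x 52 x 21 mm, in front of the feeder on its right. Origin: centre of its underside.
- tweezers: Bystander: steel tweezers, 116 mm long, 9 mm high, near the front edge. Origin: centre of the underside.
- screw_pot: Bystander: clear pot with a grey lid, 41 mm across, 40 mm tall, behind the feeder on its right. Origin: centre of its underside.
- petri_a: Bystander: petri dish, 60 mm across, 15 mm high, at the left front of the bench. Origin: centre of its underside.
- stain: Bystander: brown bottle with a black cap, 34 mm across, 75 mm tall, at the left. Origin: centre of its underside.
- blower: Bystander: blue rubber air blower standing upright, 52 mm across, 101 mm tall, at the right front. Origin: centre of its underside.
- tape: Bystander: roll of tape lying flat, 100 mm across, 24 mm high, behind the feeder. Origin: centre of its underside.

How it is judged:
On the way, in this order (a step that is already met when the one before it is completed fails the run):
1. the gate is rocked over to its other stop (((distance of pad_left from where it was at the start of the episode above 0.031 m and value of joint gate below -0.33 rad) or (distance of pad_left from where it was at the start of the episode above 0.031 m and value of joint gate above 0.33 rad))), for 0.2 s.
2. the shutter is then pushed fully open (value of joint shutter above 0.027 m), for 0.1 s.
At the end, for the whole second after the job is handed in: The gate rests at the stop opposite to its start (within 0.05 rad), the shutter is at least 27 mm open, and all three vials lie still in the lane that the gate was not feeding at the start (centres over 105 mm from the feeder's middle along y, 35 to 65 mm above the bench) (((distance of pad_left from where it was at the start of the episode above 0.031 m and value of joint gate below -0.33 rad and y of each of vial_1, vial_2, vial_3 in the frame of sorter above 0.105 m and z of vial_1 in the frame of sorter between 0.035 and 0.065 m and x of vial_1 in the frame of sorter between -0.02 and 0.02 m and z of vial_2 in the frame of sorter between 0.035 and 0.065 m and x of vial_2 in the frame of sorter between -0.02 and 0.02 m and z of vial_3 in the frame of sorter between 0.035 and 0.065 m and x of vial_3 in the frame of sorter between -0.02 and 0.02 m) or (distance of pad_left from where it was at the start of the episode above 0.031 m and value of joint gate above 0.33 rad and y of each of vial_1, vial_2, vial_3 in the frame of sorter below -0.105 m and z of vial_1 in the frame of sorter between 0.035 and 0.065 m and x of vial_1 in the frame of sorter between -0.02 and 0.02 m and z of vial_2 in the frame of sorter between 0.035 and 0.065 m and x of vial_2 in the frame of sorter between -0.02 and 0.02 m and z of vial_3 in the frame of sorter between 0.035 and 0.065 m and x of vial_3 in the frame of sorter between -0.02 and 0.02 m)) and value of joint shutter above 0.027 m and linear speed of each of vial_1, vial_2, vial_3 below 0.02 m/s); the robot touches nothing.
It fails at once if the robot touches a vial (contact force between any of the arm, the fingers and vial_1 above 0.3 N or contact force between any of the arm, the fingers and vial_2 above 0.3 N or contact force between any of the arm, the fingers and vial_3 above 0.3 N).
It fails at once if a vial is lifted out of the feeder (height (world z) of any of vial_1, vial_2, vial_3 above 0.21 m).
It fails at once if the shutter is opened before the gate is over (value of joint shutter above 0.012 m and not (distance of pad_left from where it was at the start of the episode above 0.031 m)).
It fails at once if a bystander is shifted by more than 20 mm or tipped over (distance of any of cover_box, tweezers, screw_pot, petri_a, tape, xylene, stain, blower from where it was at the start of the episode above 0.02 m or angle between any of cover_box, tweezers, screw_pot, petri_a, tape, xylene, stain, blower's own z axis and vertical above 0.4 rad).
It also fails if it takes over 42 s, if anything falls off the work surface, if the arm or the gripper's body presses on something with over 40 N, if the wrist force passes 120 N, or if a joint passes its speed limit or range.

### The arm

A 6-joint arm with a two-finger parallel gripper is mounted at the origin on a cart in front of the work surface, level with it; the furniture and walls round the work are solid. World frame = base frame: x ahead of the robot, y to its left, z up, the work surface at z = 0. Lengths are in m, angles in rad, forces in N, time in s.
With the tool pointing down it reaches from about 0.3 to 0.775 m from the base axis. Payload 14.6 kg.
Tool frame: the origin (TCP) lies midway between the tips of the shut fingers; the grasp point (between the pads) lies 19 mm behind it; z points along the fingers, y is the direction in which the jaws open and shut (so a half turn about z gives the same grasp; the last joint's range is limited). The gripper opens to 94 mm and grips with 3 to 60 N. Pads are 16 mm wide; open, the fingers measure 119 mm over their backs; the gripper's body (75 mm by 177 mm) begins 78 mm behind the grasp point.
Start: joints at [-1.289, 0.3, 1.521, -0, 1.321, -0.067], TCP at [0.188, -0.517, 0.205] pointing down, gripper open.
Joint ranges: [-3.03, 3.03], [-0.79, 2.21], [0.23, 2.52], [-1.04, 4.18], [0, 3.07], [-2.55, 2.55]. Speed limits (rad/s): [2.22, 2.22, 2.57, 3.14, 3.14, 3.14].

### API

Orientations are given as a 3x3 rotation matrix whose columns are the frame's x, y, z axes.
In Python, from rig import status, cams, workorder gives the robot as it stands.
- The arm moves only by the tool drive_tool, never from a script. Its argument "moves" is a list of rows, each an object of numbers: "hand": the closure, from 0 (fully open) to 1 (shut); "dx", "dy", "dz": the shift along the tool's x, y, z in m; "spin": the turn about the tool's z in degrees. A call has 1 to 10 rows; each row shifts and turns the commanded pose from where the row before left it, along the tool's axes as they then stand; what a row does not reach is not made up. A row lasts 1/12 s, in which the tool goes at most 41.7 mm and 7.16 degrees, less where a joint would pass 70% of its speed; a pose out of reach is approached as far as the arm can. A call is refused whole if a number of a shift passes 0.0417 or a number of a turn 7.16, either way. A call with a gripper value outside its range is refused whole. The fingers move at their own pace and stop on an object; "newtons" is the grip in N (left out, the last holds). Time passes only in rows, so rows that do not move let the fingers close. It gives the time, the measured TCP pose, the force and the opening at its end, in the units of the state.
- status.get_state(): the state, without advancing time (a new reading comes with each control period).
- cams.capture(name): name is "scene" or "top" or "wrist"; returns the picture (480x640x3 uint8, red, green, blue); there is no depth.
- cams.camera_model(name): a dict with "fx", "fy", "cx", "cy" (pixels), "extrinsics" (4x4, takes a point from camera to world coordinates). Camera axes: x right, y down, z forward; pixel columns grow to the right and rows downward; lengths in m; the calibration is good to about 2 mm. A picture is of the moment at which its call begins: read the wrist's pose just before it. camera_model takes no time and is no camera call; for the wrist camera it gives the pose at the moment of the call.
- workorder.finish_job(): hands the job in, once; it reports no verdict.
The state is a dict: "time_s": time; "joint_pos": joint angles; "joint_velocities": joint speeds; "joint_torque": joint torques, N m; "ee_pos": TCP position; "tcp_rot": TCP orientation; "contact_force": force on the tool from outside, world axes, zero at the start; "ft_torque": the same for the moment, N m; "width": opening from 0.0 (shut) to 1.0 (fully open).
Only numpy, scipy, OpenCV 4.12 (cv2) and the standard library are available. Lean on these libraries where they do the work, as an engineer would, in place of code of your own. Each camera call takes 0.05 s, during which the arm holds its last target. There are 200 camera calls.

## Working session

There is one attempt and no reset: what is moved stays moved. The work goes in short steps, Python scripts to look and compute and a tool call to move; the robot and the scene stay as the last step left them, time stands still between calls to the robot, and variables do not carry over. Pictures are saved under pics/ and viewed, about 8 in all and at most 12, crops included, and the job is handed in when it is done.

Besides the shell and the picture viewer there is one more tool, called after "Call:" by a JSON object that holds its "method" and its "body". drive_tool: Moves the arm, as the interface text tells. Its arguments: {"type":"object","properties":{"moves":{"type":"array"},"newtons":{"type":"number"}},"required":["moves"]}

```bash
mkdir -p pics; python3 - <<'E'
from rig import status,cams
import cv2
s=status.get_state();print(s)
for n in("scene","top"):
    cv2.imwrite(f"pics/{n}1.png",cams.capture(n)[:,:,::-1]);m=cams.camera_model(n);print(m)
E
```

```text
{'time_s': 0.0, 'joint_pos': array([-1.28857240e+00,  3.00490975e-01,  1.52160800e+00, -1.64053440e-05,
        1.32072898e+00, -6.66139450e-02]), 'joint_velocities': array([-1.34576661e-04,  1.63804020e-04, -3.00439394e-04, -6.64827082e-04,
       -2.96825962e-04, -6.11332708e-05]), 'joint_torque': array([ 8.76952035e-04, -5.31806231e+01, -3.52738667e+01,  7.08495034e-02,
        2.44282099e-02, -1.36215681e-04]), 'ee_pos': array([ 0.18790026, -0.51660657,  0.20486405]), 'tcp_rot': array([[ 9.39769192e-01,  3.41809504e-01, -3.59287899e-04],
       [ 3.41809686e-01, -9.39768451e-01,  1.18200352e-03],
       [ 6.63726047e-05, -1.23361858e-03, -9.99999237e-01]]), 'contact_force': array([ 0.48446699, -0.6020859 , -0.36522607]), 'ft_torque': array([ 0.03266311, -0.01246582, -0.00786105]), 'width': 0.9990172042999921}
{'fx': 619.9767742047717, 'fy': 619.9767742047717, 'cx': 310.51636741310887, 'cy': 238.66884044101346, 'extrinsics': array([[-0.68562636, -0.37995252,  0.62092881, -0.30849035],
       [-0.72794995,  0.35514312, -0.58648294,  0.84901175],
       [ 0.00231708, -0.85411326, -0.5200819 ,  0.86731932],
       [ 0.        ,  0.        ,  0.        ,  1.        ]])}
{'fx': 554.4861522440733, 'fy': 554.4861522440733, 'cx': 310.1285231292251, 'cy': 244.0089521502408, 'extrinsics': array([[-0.01712124, -0.99686468,  0.0772507 ,  0.44588451],
       [-0.9997449 ,  0.01592989, -0.01601189,  0.01907522],
       [ 0.0147311 , -0.07750513, -0.99688312,  1.30950609],
       [ 0.        ,  0.        ,  0.        ,  1.        ]])}
```

View pics/scene1.png

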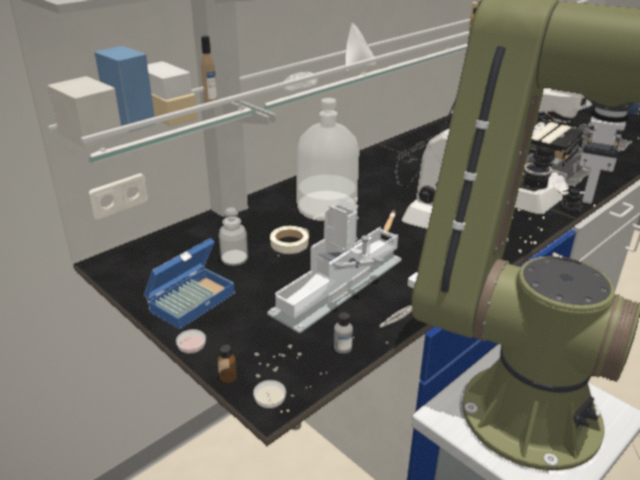

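View pics/top1.png

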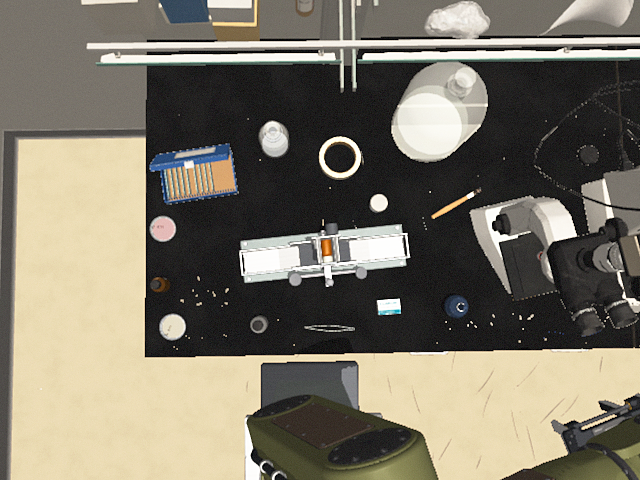

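The top view shows the feeder around (325,253), with pads near (295,280) and (361,272) and the post near (328,281). The scene view shows the same feeder around (340,270). I'll enlarge both.

```bash
python3 - <<'E'
import cv2,numpy as np
a=cv2.imread("pics/top1.png")[215:305,230:420];b=cv2.imread("pics/scene1.png")[195:330,265:410]
cv2.imwrite("pics/c1.png",cv2.resize(a,None,fx=4,fy=4,interpolation=2))
cv2.imwrite("pics/c2.png",cv2.resize(b,None,fx=4,fy=4,interpolation=2))
E
```

```text
(no output)
```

View pics/c1.png

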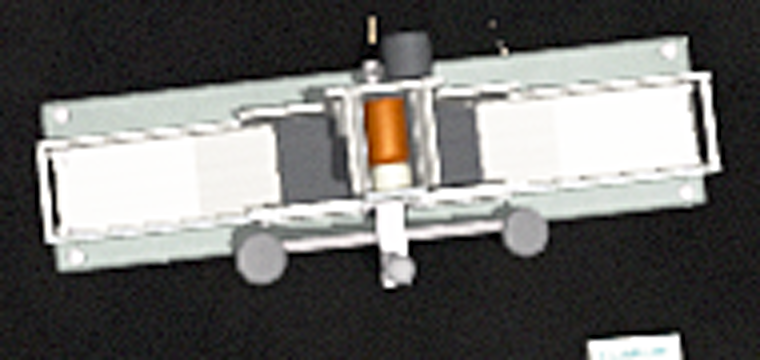

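View pics/c2.png

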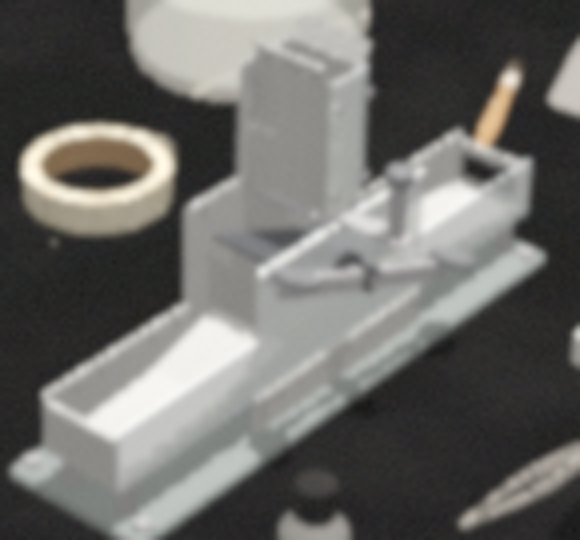

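Crop 1: the pads are at (261,257) left and (525,231) right, the post cap is at (400,270), and the plate corners are visible. The left pad looks larger, so it is probably the raised one, and crop 2 agrees.

```bash
cat >h.py <<'E'
from rig import status,cams
import numpy as np
def bp(m,uv,z):
    T=m["extrinsics"];d=T[:3,:3]@np.array([(uv[0]-m["cx"])/m["fx"],(uv[1]-m["cy"])/m["fy"],1]);o=T[:3,3]
    return o+d*(z-o[2])/d[2]
def pr(m,p):
    T=m["extrinsics"];q=T[:3,:3].T@(np.array(p)-T[:3,3]);return q[0]/q[2]*m["fx"]+m["cx"],q[1]/q[2]*m["fy"]+m["cy"]
E
python3 - <<'E'
from h import *
m=cams.camera_model("top")
c=lambda u,v:((u+.5)/4-.5+230,(v+.5)/4-.5+215)
P=[bp(m,c(*x),.008) for x in((45,103),(688,40),(705,200),(60,270))]
O=np.mean(P,axis=0);v=(P[0]+P[3]-P[1]-P[2])/2;L=np.hypot(*v[:2]);yaw=np.arctan2(-v[0],v[1])
print(O,L,yaw)
R=np.array([[np.cos(yaw),-np.sin(yaw)],[np.sin(yaw),np.cos(yaw)]])
f=lambda p:R.T@(p[:2]-O[:2])
for n,uv,zs in(("L",(261,257),(.125,.065)),("R",(525,231),(.125,.065)),("post",(400,270),(.165,))):
    for z in zs:
        p=bp(m,c(*uv),z);print(n,z,p.round(4),f(p).round(4))
s=cams.camera_model("scene")
for n,x,y in(("L",-.05,.08),("R",-.05,-.08),("post",-.064,0)):
    for z in (.125,.065,.165):
        p=np.r_[R@[x,y]+O[:2],z];u=pr(s,p);print(n,z,((u[0]-265)*4,(u[1]-195)*4),p)
for n,uv,z in(("xyl",(259,324),.086),("box",(389,306),.021),("pot",(379,203),.04),("blow",(457,307),.1)):print(n,bp(m,uv,z))
E
```

```text
[ 0.52537382 -0.03295294  0.008     ] 0.38104914547819185 0.0867571158733163
L 0.125 [0.4637 0.0338 0.125 ] [-0.0557  0.0719]
L 0.065 [0.4646 0.0346 0.065 ] [-0.0547  0.0726]
R 0.125 [ 0.4751 -0.1074  0.125 ] [-0.0565 -0.0698]
R 0.065 [ 0.4766 -0.1138  0.065 ] [-0.0556 -0.0763]
post 0.165 [ 0.4552 -0.0381  0.165 ] [-0.0704  0.0009]
L 0.125 (np.float64(279.34385018887065), np.float64(271.34277621140313)) [0.46863    0.04241377 0.125     ]
L 0.065 (np.float64(276.88160236515), np.float64(361.71646342517624)) [0.46863    0.04241377 0.065     ]
L 0.165 (np.float64(281.0499821060373), np.float64(208.72136550609775)) [0.46863    0.04241377 0.165     ]
R 0.125 (np.float64(455.44723655203416), np.float64(158.22249933102205)) [ 0.48249373 -0.11698447  0.125     ]
R 0.065 (np.float64(449.42968923955164), np.float64(244.7339797490597)) [ 0.48249373 -0.11698447  0.065     ]
R 0.165 (np.float64(459.60556068256346), np.float64(98.44020632870456)) [ 0.48249373 -0.11698447  0.165     ]
post 0.125 (np.float64(390.41208705028816), np.float64(221.6467157050373)) [ 0.46161452 -0.03849843  0.125     ]
post 0.065 (np.float64(385.57706447663804), np.float64(310.3649065187742)) [ 0.46161452 -0.03849843  0.065     ]
post 0.165 (np.float64(393.75834323041), np.float64(160.24601079052854)) [ 0.46161452 -0.03849843  0.165     ]
xyl [0.36712339 0.11418935 0.086     ]
box [ 0.39884478 -0.1818014   0.021     ]
pot [ 0.63689109 -0.16232707  0.04      ]
blow [ 0.39694973 -0.31779129  0.1       ]
```

Gate is at the left-up stop: left pad raised at about (0.464, 0.034, 0.125) and post at about (0.455, -0.038). The pads and post agree on a feeder axis about 6 mm forward of the plate middle. I'll press the left pad with closed fingers and the jaws along feeder x, so the gripper body stays clear of the magazine.

Call:
{"method": "drive_tool", "body": {"moves": [{"hand": 1,"dx": 0.028,"dy": -0.027},{"hand": 1,"dx": 0.028,"dy": -0.027},{"hand": 1,"dx": 0.028,"dy": -0.027},{"hand": 1,"dx": 0.028,"dy": -0.027},{"hand": 1,"dx": 0.028,"dy": -0.027},{"hand": 1,"dx": 0.028,"dy": -0.027},{"hand": 1,"dx": 0.028,"dy": -0.027},{"hand": 1,"dx": 0.028,"dy": -0.027},{"hand": 1,"dx": 0.028,"dy": -0.027},{"hand": 1,"dx": 0.028,"dy": -0.027}], "newtons": 20}}

```text
invalid input
```

Call:
{"method": "drive_tool", "body": {"moves": [{"hand": 1.0,"dx": 0.028,"dy": -0.027,"dz": 0.0,"spin": 0.0},{"hand": 1.0,"dx": 0.028,"dy": -0.027,"dz": 0.0,"spin": 0.0},{"hand": 1.0,"dx": 0.028,"dy": -0.027,"dz": 0.0,"spin": 0.0},{"hand": 1.0,"dx": 0.028,"dy": -0.027,"dz": 0.0,"spin": 0.0}], "newtons": 20}}

```text
time_s: 0.43
ee_pos: [0.2565, -0.3753, 0.205]
tcp_rot: [[0.94, 0.341, -0.0], [0.341, -0.94, 0.001], [-0.0, -0.001, -1.0]]
contact_force: [1.6, -0.4, 0.1]
width: 0.752
```

Call:
{"method": "drive_tool", "body": {"moves": [{"hand": 1,"dx": 0.028,"dy": -0.027,"dz": 0,"spin": 0},{"hand": 1,"dx": 0.028,"dy": -0.027,"dz": 0,"spin": 0},{"hand": 1,"dx": 0.028,"dy": -0.027,"dz": 0,"spin": 0},{"hand": 1,"dx": 0.028,"dy": -0.027,"dz": 0,"spin": 0},{"hand": 1,"dx": 0.028,"dy": -0.027,"dz": 0,"spin": 0},{"hand": 1,"dx": 0.028,"dy": -0.027,"dz": 0,"spin": 0},{"hand": 1,"dx": 0.028,"dy": -0.027,"dz": 0,"spin": 0},{"hand": 1,"dx": 0.028,"dy": -0.027,"dz": 0,"spin": 0},{"hand": 1,"dx": 0.028,"dy": -0.027,"dz": 0,"spin": 0},{"hand": 1,"dx": 0.028,"dy": -0.027,"dz": 0,"spin": 0}]}}

```text
time_s: 1.27
ee_pos: [0.4275, -0.0256, 0.2054]
tcp_rot: [[0.94, 0.342, 0.0], [0.342, -0.94, -0.0], [0.0, 0.0, -1.0]]
contact_force: [1.0, -1.4, 0.0]
width: 0.045
```

Call:
{"method": "drive_tool", "body": {"moves": [{"hand": 1,"dx": 0,"dy": 0,"dz": 0,"spin": -7},{"hand": 1,"dx": 0,"dy": 0,"dz": 0,"spin": -7},{"hand": 1,"dx": 0,"dy": 0,"dz": 0,"spin": -7},{"hand": 1,"dx": 0,"dy": 0,"dz": 0,"spin": -7},{"hand": 1,"dx": 0,"dy": 0,"dz": 0,"spin": -7},{"hand": 1,"dx": 0,"dy": 0,"dz": 0,"spin": -7},{"hand": 1,"dx": 0,"dy": 0,"dz": 0,"spin": -7},{"hand": 1,"dx": 0,"dy": 0,"dz": 0,"spin": -7},{"hand": 1,"dx": 0,"dy": 0,"dz": 0,"spin": -7},{"hand": 1,"dx": 0,"dy": 0,"dz": 0,"spin": -7}]}}

```text
time_s: 2.1
ee_pos: [0.427, -0.0276, 0.2052]
tcp_rot: [[-0.006, 1.0, -0.001], [1.0, 0.006, 0.0], [0.0, -0.001, -1.0]]
contact_force: [-0.2, -0.7, 0.3]
width: 0.003
```

Call:
{"method": "drive_tool", "body": {"moves": [{"hand": 1,"dx": 0.035,"dy": 0.018,"dz": 0,"spin": 0},{"hand": 1,"dx": 0.035,"dy": 0.018,"dz": 0,"spin": 0},{"hand": 1,"dx": 0,"dy": 0,"dz": 0,"spin": -4.7},{"hand": 1,"dx": 0,"dy": 0,"dz": 0,"spin": 0},{"hand": 1,"dx": 0,"dy": 0,"dz": 0,"spin": 0}]}}

```text
time_s: 2.52
ee_pos: [0.4629, 0.0422, 0.2051]
tcp_rot: [[-0.081, 0.997, -0.001], [0.997, 0.081, -0.0], [-0.0, -0.001, -1.0]]
contact_force: [0.0, -0.2, -0.7]
width: 0.006
```

```bash
python3 - <<'E'
from h import *
import cv2
m=cams.camera_model("wrist");im=cams.capture("wrist")
cv2.imwrite("pics/w1.png",im[:,:,::-1])
print(status.get_state()["ee_pos"],m["extrinsics"].round(3))
for p in((.4637,.0338,.125),(.463,.042,.125),(.4552,-.0381,.165)):print(p,pr(m,p))
E
```

```text
[0.4628654  0.04185796 0.20525159] [[ 0.997  0.078  0.023  0.457]
 [ 0.082 -0.959 -0.27   0.122]
 [ 0.001  0.271 -0.963  0.385]
 [ 0.     0.     0.     1.   ]]
(0.4637, 0.0338, 0.125) (np.float64(317.0097606602115), np.float64(263.21423901800375))
(0.463, 0.042, 0.125) (np.float64(316.9613990484112), np.float64(251.91234174700122))
(0.4552, -0.0381, 0.165) (np.float64(294.85890946089734), np.float64(387.1547939904371))
```

View pics/w1.png

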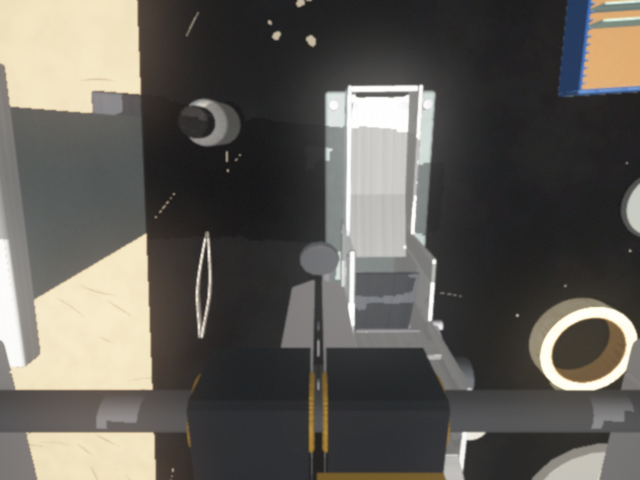

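The wrist view shows the raised left pad at (319,259) and I predicted (317,263), so they agree within 2–3 mm. Pressing down now.

Call:
{"method": "drive_tool", "body": {"moves": [{"hand": 1,"dx": 0,"dy": 0,"dz": 0.035,"spin": 0},{"hand": 1,"dx": 0,"dy": 0,"dz": 0.035,"spin": 0},{"hand": 1,"dx": 0,"dy": 0,"dz": 0.008,"spin": 0},{"hand": 1,"dx": 0,"dy": 0,"dz": 0.008,"spin": 0},{"hand": 1,"dx": 0,"dy": 0,"dz": 0.008,"spin": 0},{"hand": 1,"dx": 0,"dy": 0,"dz": 0.008,"spin": 0},{"hand": 1,"dx": 0,"dy": 0,"dz": 0.008,"spin": 0},{"hand": 1,"dx": 0,"dy": 0,"dz": 0.008,"spin": 0},{"hand": 1,"dx": 0,"dy": 0,"dz": 0.005,"spin": 0},{"hand": 1,"dx": 0,"dy": 0,"dz": 0,"spin": 0}]}}

```text
time_s: 3.4
ee_pos: [0.4628, 0.0424, 0.0816]
tcp_rot: [[-0.082, 0.997, -0.001], [0.997, 0.082, -0.0], [0.0, -0.001, -1.0]]
contact_force: [0.0, 0.3, 0.9]
width: 0.004
```

Call:
{"method": "drive_tool", "body": {"moves": [{"hand": 1,"dx": 0,"dy": 0,"dz": 0,"spin": 0},{"hand": 1,"dx": 0,"dy": 0,"dz": -0.02,"spin": 0},{"hand": 1,"dx": 0,"dy": 0,"dz": -0.035,"spin": 0},{"hand": 1,"dx": 0,"dy": 0,"dz": -0.035,"spin": 0},{"hand": 1,"dx": 0,"dy": 0,"dz": -0.035,"spin": 0},{"hand": 1,"dx": 0,"dy": 0,"dz": 0,"spin": 0}]}}

```text
time_s: 3.9
ee_pos: [0.4655, 0.0424, 0.2143]
tcp_rot: [[-0.082, 0.997, 0.01], [0.997, 0.082, 0.0], [-0.001, 0.01, -1.0]]
contact_force: [0.6, 0.5, 0.1]
width: 0.006
```

```bash
python3 - <<'E'
from h import *
import cv2
m=cams.camera_model("wrist");w=cams.capture("wrist")[:,:,::-1];s=cams.capture("scene")[195:330,265:410,::-1]
b=cv2.resize(s,(387,360),interpolation=2);a=cv2.resize(w[:,100:500],(400,480))[120:]
cv2.imwrite("pics/w2.png",np.hstack([a[:360],b]))
print(status.get_state()["ee_pos"])
for z in(.125,.065):print(pr(m,(.4637,.0338,z)))
E
```

```text
[0.46368474 0.04235891 0.20875802]
(np.float64(312.0102534910486), np.float64(258.95998440872256))
(np.float64(312.1456760861234), np.float64(237.26593050822433))
```

View pics/w2.png

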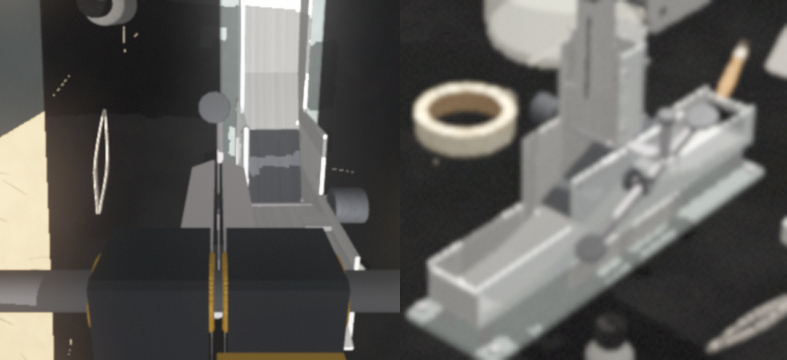

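The view shows the left pad down, the right pad up and the tumbler thrown over, so the gate has tipped and stays. Next I go to the right of the post.

Call:
{"method": "drive_tool", "body": {"moves": [{"hand": 1,"dx": -0.039,"dy": -0.006,"dz": 0,"spin": 0},{"hand": 1,"dx": -0.039,"dy": -0.006,"dz": 0,"spin": 0},{"hand": 1,"dx": -0.039,"dy": -0.006,"dz": 0,"spin": 0},{"hand": 1,"dx": 0,"dy": 0,"dz": 0,"spin": 0},{"hand": 1,"dx": 0,"dy": 0,"dz": 0,"spin": 0},{"hand": 1,"dx": 0,"dy": 0,"dz": 0,"spin": 0}]}}

```text
time_s: 4.5
ee_pos: [0.4545, -0.0755, 0.2066]
tcp_rot: [[-0.081, 0.997, -0.001], [0.997, 0.081, 0.001], [0.001, -0.001, -1.0]]
contact_force: [0.1, 0.6, -1.0]
width: 0.007
```

```bash
python3 - <<'E'
from h import *
import cv2
m=cams.camera_model("wrist");w=cams.capture("wrist")[:,:,::-1]
cv2.imwrite("pics/w3.png",w)
e=status.get_state()["ee_pos"];print(e,pr(m,(.4552,-.0381,.165)),pr(m,e))
E
```

```text
[ 0.45464773 -0.07496115  0.20682321] (np.float64(323.2884121548801), np.float64(209.1546977370247)) (np.float64(316.9558699858063), np.float64(298.51360191266946))
```

View pics/w3.png

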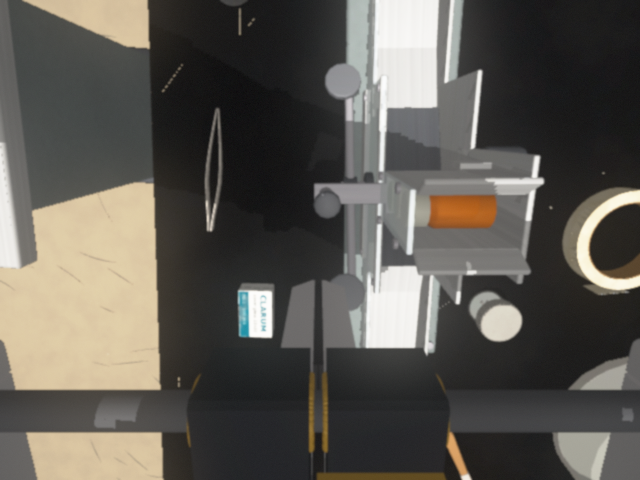

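The post cap is at (327,204) against a predicted (323,209), so it sits about 2 mm off my estimate, which is fine. I'll descend to its right and push left.

Call:
{"method": "drive_tool", "body": {"moves": [{"hand": 1,"dx": 0,"dy": 0.002,"dz": 0.032,"spin": 0},{"hand": 1,"dx": 0,"dy": 0,"dz": 0.032,"spin": 0},{"hand": 1,"dx": 0,"dy": 0,"dz": 0,"spin": 0},{"hand": 1,"dx": 0.008,"dy": 0,"dz": 0,"spin": 0},{"hand": 1,"dx": 0.008,"dy": 0,"dz": 0,"spin": 0},{"hand": 1,"dx": 0.006,"dy": 0,"dz": 0,"spin": 0},{"hand": 1,"dx": 0,"dy": 0,"dz": 0,"spin": 0}]}}

```text
time_s: 5.13
ee_pos: [0.4556, -0.0523, 0.1449]
tcp_rot: [[-0.083, 0.997, 0.002], [0.997, 0.083, -0.0], [-0.001, 0.002, -1.0]]
contact_force: [-0.6, -0.6, -1.0]
width: 0.008
```

Call:
{"method": "drive_tool", "body": {"moves": [{"hand": 1,"dx": 0.005,"dy": 0,"dz": 0,"spin": 0},{"hand": 1,"dx": 0.005,"dy": 0,"dz": 0,"spin": 0},{"hand": 1,"dx": 0.005,"dy": 0,"dz": 0,"spin": 0},{"hand": 1,"dx": 0.005,"dy": 0,"dz": 0,"spin": 0},{"hand": 1,"dx": 0.005,"dy": 0,"dz": 0,"spin": 0},{"hand": 1,"dx": 0,"dy": 0,"dz": 0,"spin": 0}]}}

```text
time_s: 5.63
ee_pos: [0.4528, -0.0279, 0.1434]
tcp_rot: [[-0.082, 0.997, -0.0], [0.997, 0.082, 0.0], [0.0, -0.0, -1.0]]
contact_force: [0.7, 0.1, -0.2]
width: 0.009
```

Call:
{"method": "drive_tool", "body": {"moves": [{"hand": 1,"dx": 0.004,"dy": 0,"dz": 0,"spin": 0},{"hand": 1,"dx": 0.003,"dy": 0,"dz": 0,"spin": 0},{"hand": 1,"dx": 0,"dy": 0,"dz": 0,"spin": 0},{"hand": 1,"dx": 0,"dy": 0,"dz": 0,"spin": 0}]}}

```text
time_s: 5.97
ee_pos: [0.4523, -0.0221, 0.1434]
tcp_rot: [[-0.082, 0.997, -0.0], [0.997, 0.082, -0.001], [-0.001, -0.0, -1.0]]
contact_force: [-0.3, -4.5, 0.7]
width: 0.007
```

Call:
{"method": "drive_tool", "body": {"moves": [{"hand": 1,"dx": 0.002,"dy": 0,"dz": 0,"spin": 0},{"hand": 1,"dx": 0,"dy": 0,"dz": 0,"spin": 0},{"hand": 1,"dx": 0,"dy": 0,"dz": 0,"spin": 0}]}}

```text
time_s: 6.22
ee_pos: [0.4523, -0.0215, 0.1435]
tcp_rot: [[-0.081, 0.997, 0.0], [0.997, 0.081, -0.004], [-0.004, -0.0, -1.0]]
contact_force: [-0.3, -17.1, 0.1]
width: 0.008
```

```bash
python3 - <<'E'
from h import *
import cv2
w=cams.capture("wrist")[:,:,::-1]
cv2.imwrite("pics/w4.png",w)
print(status.get_state()["ee_pos"],status.get_state()["contact_force"])
E
```

```text
[ 0.45232168 -0.02151483  0.14349495] [ -0.8043956  -16.99080236  -0.93894249]
```

View pics/w4.png

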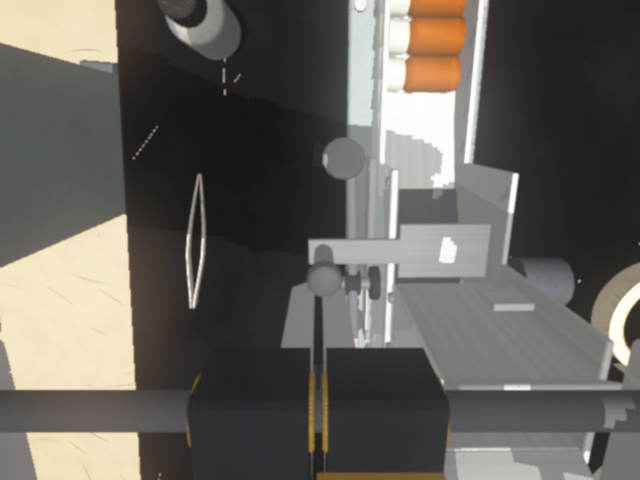

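It is against the end stop (17 N), and three vials lie in the left lane at about (430,5), (430,36) and (430,74). Backing off.

Call:
{"method": "drive_tool", "body": {"moves": [{"hand": 1,"dx": -0.01,"dy": 0,"dz": 0,"spin": 0},{"hand": 1,"dx": -0.02,"dy": 0,"dz": 0,"spin": 0},{"hand": 1,"dx": 0,"dy": 0,"dz": 0,"spin": 0},{"hand": 1,"dx": 0,"dy": 0,"dz": -0.035,"spin": 0},{"hand": 1,"dx": 0,"dy": 0,"dz": -0.04,"spin": 0},{"hand": 1,"dx": -0.03,"dy": -0.028,"dz": -0.005,"spin": 0},{"hand": 1,"dx": -0.03,"dy": -0.028,"dz": 0,"spin": 0},{"hand": 1,"dx": -0.03,"dy": -0.028,"dz": 0,"spin": 0},{"hand": 1,"dx": -0.03,"dy": -0.028,"dz": 0,"spin": 0},{"hand": 1,"dx": 0,"dy": 0,"dz": 0,"spin": 0}]}}

```text
time_s: 7.1
ee_pos: [0.3497, -0.1821, 0.2236]
tcp_rot: [[-0.076, 0.997, -0.0], [0.997, 0.076, -0.001], [-0.001, -0.0, -1.0]]
contact_force: [0.8, 1.2, -0.4]
width: 0.001
```

Call:
{"method": "drive_tool", "body": {"moves": [{"hand": 1,"dx": 0,"dy": 0,"dz": 0,"spin": 0},{"hand": 1,"dx": 0,"dy": 0,"dz": 0,"spin": 0},{"hand": 1,"dx": 0,"dy": 0,"dz": 0,"spin": 0},{"hand": 1,"dx": 0,"dy": 0,"dz": 0,"spin": 0},{"hand": 1,"dx": 0,"dy": 0,"dz": 0,"spin": 0},{"hand": 1,"dx": 0,"dy": 0,"dz": 0,"spin": 0}]}}

```text
time_s: 7.6
ee_pos: [0.3532, -0.1778, 0.2233]
tcp_rot: [[-0.083, 0.997, -0.0], [0.997, 0.083, 0.0], [0.0, -0.0, -1.0]]
contact_force: [0.4, 0.1, 0.2]
width: 0.003
```

```bash
python3 - <<'E'
from h import *
import cv2
w=cams.capture("top")[180:340,150:480,::-1];s=cams.capture("scene")[195:330,265:410,::-1]
a=cv2.resize(w,(500,242),interpolation=2);b=cv2.resize(s,(260,242),interpolation=2)
cv2.imwrite("pics/t5.png",np.hstack([a,b]))
print(status.get_state()["ee_pos"],status.get_state()["contact_force"])
E
```

```text
[ 0.35306221 -0.1780603   0.2233719 ] [ 0.63252951  0.02625111 -0.13971173]
```

View pics/t5.png

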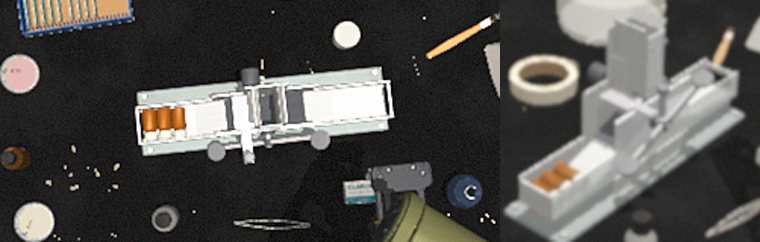

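All three vials lie against the left end stop, at crop columns about 148, 164 and 179. The gate is still left-down, the shutter is open and the bystanders haven't moved. Handing in.

```bash
python3 -c "
from rig import workorder;print(workorder.finish_job())"
```

```text
the job is handed in; nothing more can be done
None
```

The job is done and handed in at about 7.7 s of the 42 s allowed. No verdict was reported, so success rests on my own checks.

- **Gate:** I pressed down the raised left pad with closed fingertips. The gate tipped over and stayed, with the left pad down and the right pad up. I saw this in the camera pictures and had no reading of the joint itself.
- **Shutter:** Only then did I push the post left until it met its end stop. The measured force there was about 17 N. I backed off straight away afterwards.
- **Final check:** The last pictures show all three vials lying side by side against the left end stop, well past the 105 mm line. The gate is still over, the shutter is open, and nothing round the feeder in view has visibly moved. The arm is clear with almost no contact force.

No check failed. The first move call was refused because its rows left out some fields, and nothing moved. The pads and post sat about 6 mm nearer the robot than the base plate's middle suggested, so I used their own measured positions.

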